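# Draw the loop battery out of the charger with the extraction hook

### The job

One battery pack sits deep in one of the charger's three wells and has a wire pull loop: draw it out with the extraction hook, never touching that pack with the fingers, and stand it upright on the middle of the tester's round metal pad, gently. Then unhook it and hang the hook back upright in the slot of its stand. Leave the other two packs in their wells and do not disturb the other things on the desk.

Things in the scene. Friction and masses are not known exactly. Their poses are not given: they have to be found in the camera images.
- charger: Fixed white upright block, 96 mm (its x) by 264 mm (its y) by 130 mm high, origin at the centre of its underside. Three round vertical wells 68 mm in diameter in a row along its y axis, at y = -84, 0 and +84 mm, open at the top (130 mm), flat floors at 6 mm. Each holds one battery pack; which one is where varies.
- loop_pack: The pack to draw out: loose white cylinder 62 mm in diameter, 36 mm high, 0.15 to 0.3 kg, standing loosely on the floor of a well at any yaw, with a wire loop on top. Origin at the centre of its underside; x is normal to the loop, which lies in its y-z plane.
- loop_peak (a point): Peak of the pack's rigid loop, on the axis of the 5 mm round steel wire, 70 mm above the pack's underside and about 54 mm below the charger's top. From it the wire slopes straight down to y = -20 and +20 mm at 50 mm, then goes upright into the pack's top (36 mm), so 31 mm are clear under the peak. Axes as the pack's.
- hook: Loose extraction hook, 150 mm tall, 0.12 kg, hanging upright in its stand. Origin on the rod's axis at the hook's lowest level, z up along the rod. Rod 5 mm thick, z = 0 to 100 mm. At the bottom a 5 mm bar (axis at z = 2.5 mm) runs along +x to a 5 mm finger at x = 16 mm, turned up to z = 13 mm; clear gap between rod and finger 11 mm. Collar 40 mm across at z = 98 to 103 mm.
- handle (a point): Centre of the hook's black handle block, 126.5 mm above the hook's lowest level, on the rod's axis. The block is 40 mm in the hook's x by 24 mm in y by 47 mm high (z = 103 to 150 mm): grip it across y from above.
- stand: Fixed dark steel stand, origin under the slot at table level. Column at x = -50 to -66 mm, base 10 mm high. A level fork, 60 mm wide in y, top at z = 114 mm, reaches from the column to x = 35 mm; its slot is 18 mm wide in y, from x = -10 mm to the open end at x = +35 mm.
- slot (a point): Point in the fork's slot at the level of the fork's top, where the hook's rod hangs: collar on the fork, hook pointing to the stand's +x, hook origin 98 mm below this point. So aligned, the hook lifts straight up through the slot and goes back the same way. Axes as the stand's.
- tester: Fixed white tester, origin under its round pad at table level; base 130 mm wide in y, x = -120 to +65 mm, 25 mm high, with a 73 mm high display block at x = -120 to -80 mm.
- pad (a point): Centre of the top of the tester's round metal pad, 104 mm in diameter, 33 mm above the table.
- stud_pack: Battery pack with the same body, with a plain stud (18 mm thick, 22 mm high) on top and no loop, in another well. To be left there.
- flat_pack: Battery pack with the same body and a flat top, in the third well. To be left there.
- gel_bottle: Loose upright bottle, 58 mm in diameter, 170 mm high, origin at the centre of its underside. Bystander.
- paste_jar: Loose jar, 72 mm in diameter, 70 mm high. Bystander.
- mug: Loose mug, 80 mm across plus handle, 95 mm high. Bystander.
- tape_roll: Loose roll lying flat, 90 mm across, 25 mm high. Bystander.
- recorder: Loose handheld recorder lying flat, 130 by 70 by 26 mm. Bystander.
- mouse: Loose round mouse, 64 mm across, 32 mm high. Bystander.
Not all that is in view belongs to the job. Leave any orange or red look-alike of the hook alone.

How it is judged:
On the way, in this order (a step that is already met when the one before it is completed fails the run):
1. The loop pack hangs on the hook with its underside above the charger's top (z of loop_pack in the frame of charger above 0.131 m and contact force between hook and loop_pack above 0.5 N), for 0.2 s.
2. The loop pack stands upright on the tester's pad, free of the hook (horizontal distance between loop_pack and pad below 0.02 m and z of loop_pack in the frame of pad between -0.004 and 0.004 m and angle between loop_pack's own z axis and vertical below 0.1 rad and contact force between hook and loop_pack below 0.05 N), for 0.2 s.
At the end, for the whole second after the job is handed in: The loop pack stands at rest on the pad, upright (0.1 rad), within 20 mm of its centre, free of the hook; the hook hangs at rest in its stand, upright (0.1 rad), collar on the fork within 6 mm, rod within 12 mm of its place (20 mm to the open end); other packs moved under 20 mm (all of step 2 and x of hook in the frame of stand between -0.012 and 0.02 m and y of hook in the frame of stand between -0.012 and 0.012 m and z of hook in the frame of stand between 0.01 and 0.022 m and angle between hook's own z axis and vertical below 0.1 rad and linear speed of each of loop_pack, hook below 0.02 m/s and distance of each of stud_pack, flat_pack from where it was at the start of the episode below 0.02 m); the robot touches nothing.
It fails at once if The fingers touch the loop pack (contact force between the fingers and loop_pack above 0.5 N).
It fails at once if The loop pack is dropped or slammed on the tester (over 25 N) (contact force between loop_pack and tester above 25 N).
It fails at once if A bystander or another pack is moved more than 30 mm, or the bottle is tipped (distance of any of gel_bottle, paste_jar, mug, tape_roll, recorder, mouse, stud_pack, flat_pack from where it was at the start of the episode above 0.03 m or angle between gel_bottle's own z axis and vertical above 0.4 rad).
It also fails if it takes over 72 s, if anything falls off the work surface, if the arm or the gripper's body presses on something with over 40 N, if the wrist force passes 120 N, or if a joint passes its speed limit or range.

### The arm

A 7-joint arm with a two-finger parallel gripper is mounted at the origin on the work surface. World frame = base frame: x ahead of the robot, y to its left, z up, the work surface at z = 0. Lengths are in m, angles in rad, forces in N, time in s.
With the tool pointing down it reaches from about 0.4 to 0.85 m from the base axis. Payload 10.4 kg.
Tool frame: the origin (TCP) lies midway between the tips of the shut fingers; the grasp point (between the pads) lies 19 mm behind it; z points along the fingers, y is the line along which they close (so a half turn about z gives the same grasp; the last joint's range is limited). The gripper opens to 87 mm and grips with 3 to 60 N. Pads are 19 mm wide; open, the fingers measure 117 mm over their backs; the gripper's body (75 mm by 190 mm) begins 51 mm behind the grasp point.
Start: joints at [-1.196, 0.332, -0.065, 1.46, 0.022, 1.35, -0.088], TCP at [0.242, 0.576, 0.223] pointing down, gripper open.
Joint ranges: [-2.6, 2.6], [-0.5, 2.12], [-1.47, 1.34], [0.16, 2.42], [-1.27, 4.41], [0.06, 2.06], [-2.6, 2.6]. Speed limits (rad/s): [2.22, 2.22, 2.79, 2.79, 3.14, 3.14, 3.14].

### API

Orientations are given as a unit quaternion [x, y, z, w].
In Python, from bench import r gives the robot as it stands.
- The arm moves only by the tool arm_command, never from a script. Its argument "moves" is one flat list of numbers, 4 for each row, row after row: the shift along the tool's x, y, z in cm, then the turn about the tool's z in degrees. A call has 1 to 12 rows; each row shifts and turns the commanded pose from where the row before left it, along the tool's axes as they then stand; what a row does not reach is not made up. A row lasts 1/12 s, in which the tool goes at most 41.7 mm and 7.16 degrees, less where a joint would pass 70% of its speed; a pose out of reach is approached as far as the arm can. A call with a gripper value outside its range is refused whole. "fingers" is the opening in per cent of the stroke, from 0 (shut) to 100 (fully open), set as the call begins (left out, the last holds). The fingers move at their own pace and stop on an object; "squeeze" is the grip in N (left out, the last holds). Time passes only in rows, so rows that do not move let the fingers close. It gives the time, the measured TCP pose, the force, the opening and the grip force at its end, in the units of the state.
- r.read_state(): the state, without advancing time (a new reading comes with each control period).
- r.camera(name): name is "scene" or "top" or "wrist"; returns the picture (480x640x3 uint8, red, green, blue); there is no depth.
- r.camera_info(name): a dict with "fx", "fy", "cx", "cy" (pixels), "k1" (the pictures are not rectified: a ray, as slopes to the right and down, at radius r is drawn at 1 + k1 r^2 times it, then the intrinsics apply), "origin" and "attitude" of the camera in the world. Camera axes: x right, y up, looking along -z (the intrinsics and any distortion apply to the point x, -y, -z); pixel columns grow to the right and rows downward; lengths in m; the calibration is good to about 2 mm. A picture is of the moment at which its call begins: read the wrist's pose just before it. camera_info takes no time and is no camera call; for the wrist camera it gives the pose at the moment of the call.
- r.close_job(): hands the job in; it is judged then, once.
The state is a dict: "time": time; "joint_positions": joint angles; "joint_vel": joint speeds; "joint_torque": joint torques, N m; "ee_pos": TCP position; "eef_rot": TCP orientation; "ft_force": force on the tool from outside, world axes, zero at the start; "torque": the same for the moment, N m; "width": finger opening in m; "grip_force": force on a finger pad.
Only numpy, scipy, OpenCV 4.12 (cv2) and the standard library are available. Lean on these libraries where they do the work, as an engineer would, in place of code of your own. Each camera call takes 0.05 s, during which the arm holds its last target. There are 200 camera calls.

## Working session

There is one attempt and no reset: what is moved stays moved. The work goes in short steps, Python scripts to look and compute and a tool call to move; the robot and the scene stay as the last step left them, time stands still between calls to the robot, and variables do not carry over. Pictures are saved under pics/ and viewed, at most 10 in all, crops included, and the job is handed in when it is done.

Besides the shell and the picture viewer there is one more tool, called after "Call:" as name(argument=value, ...) on one line, values as JSON. arm_command: Moves the arm, as the interface text tells. Its arguments: {"type":"object","properties":{"moves":{"type":"array"},"fingers":{"type":"number"},"squeeze":{"type":"number"}},"required":["moves"]}

```bash
mkdir -p pics; ls
python3 - <<'E'
from bench import r
import cv2
for n in("scene","top"):
    i=r.camera_info(n);print(n,i)
    cv2.imwrite(f"pics/{n}0.png",cv2.cvtColor(r.camera(n),cv2.COLOR_RGB2BGR))
print(r.camera_info("wrist"));print(r.read_state())
E
```

```text
pics
scene {'fx': 461.72389349511434, 'fy': 461.72389349511434, 'cx': 319.3148303838036, 'cy': 238.9267667087534, 'k1': -0.02075428247775138, 'origin': array([1.02040589, 0.34190993, 1.11962302]), 'attitude': array([0.14433409, 0.23289196, 0.82846305, 0.48844445])}
top {'fx': 574.183921497025, 'fy': 574.183921497025, 'cx': 317.5228961170967, 'cy': 249.37085125073145, 'k1': -0.055833895975386565, 'origin': array([0.27654376, 0.07374966, 1.82381149]), 'attitude': array([ 0.03319246, -0.04409481, -0.69551745,  0.71638633])}
{'fx': 429.48702876871346, 'fy': 429.48702876871346, 'cx': 322.31044673116014, 'cy': 233.07316649260784, 'k1': -0.012823758545950465, 'origin': array([0.17203327, 0.60615842, 0.38278507]), 'attitude': array([-0.11690156, -0.07671402,  0.54807384,  0.82465996])}
{'time': 0.1, 'joint_positions': array([-1.19559233,  0.33278012, -0.06467136,  1.46085045,  0.02162558,
        1.3498933 , -0.08846558]), 'joint_vel': array([ 0.00087088, -0.00164825,  0.00092342, -0.00277072,  0.00108601,
       -0.00067329, -0.00018477]), 'joint_torque': array([ 2.33560422e-04, -6.24541926e+01,  2.38630828e-02, -3.90718532e+01,
       -6.13969518e-02,  3.64821951e-02,  4.40275358e-05]), 'ee_pos': array([0.24201703, 0.57587174, 0.22185455]), 'eef_rot': array([ 1.97577358e-01,  9.80287104e-01, -6.12838216e-04, -7.75220187e-05]), 'ft_force': array([ 0.30153576, -0.09621575, -0.30790493]), 'torque': array([-0.03063629,  0.01022154,  0.00788254]), 'grip_force': 0.0, 'width': 0.08699424583305108}
```

View pics/scene0.png

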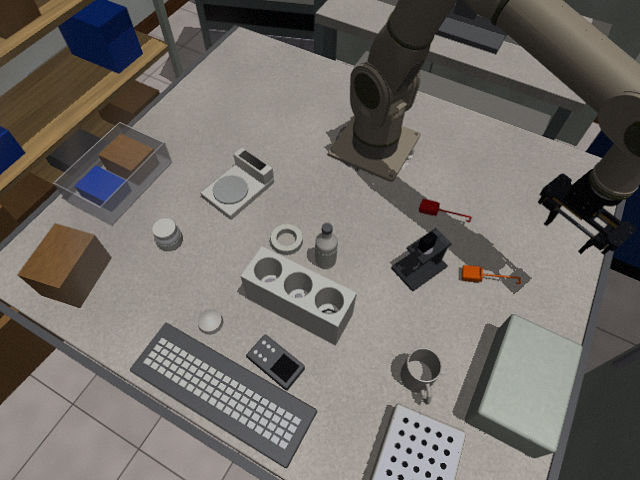

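View pics/top0.png

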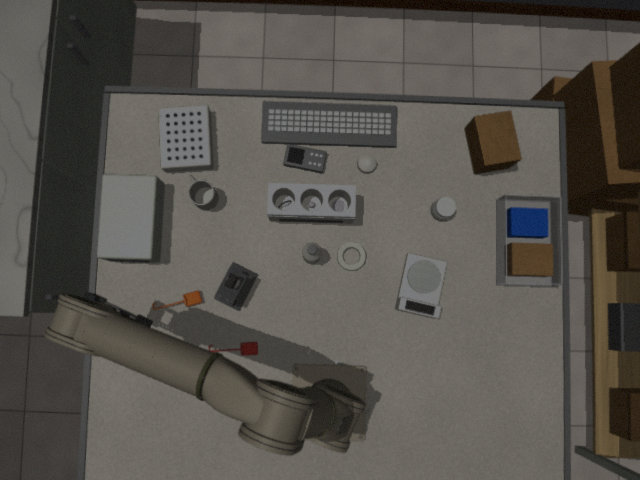

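The scene picture shows the charger wells at about (268,268), (298,286) and (329,300), the stand near (425,258), the tester pad at (230,190) and the bottle at (326,245). In the top picture the wells are at about (284,199), (312,200) and (341,201), the stand at (236,286) and the pad at (425,277). Next I'll enlarge both.

Run:
```python
import cv2
t=cv2.imread("pics/top0.png")[170:330,200:460];cv2.imwrite("pics/t1.png",cv2.resize(t,None,fx=3,fy=3,interpolation=cv2.INTER_CUBIC))
s=cv2.imread("pics/scene0.png")[140:345,195:461];cv2.imwrite("pics/s1.png",cv2.resize(s,None,fx=2.9,fy=2.9,interpolation=cv2.INTER_CUBIC))
```

```text
(no output)
```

View pics/t1.png

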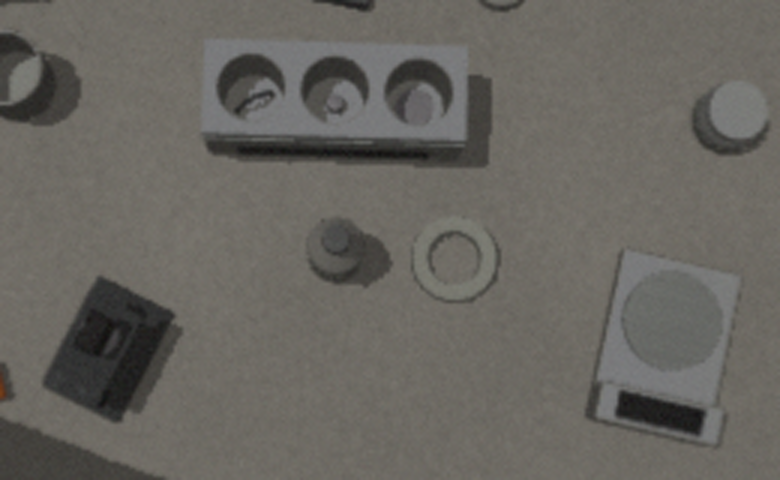

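View pics/s1.png

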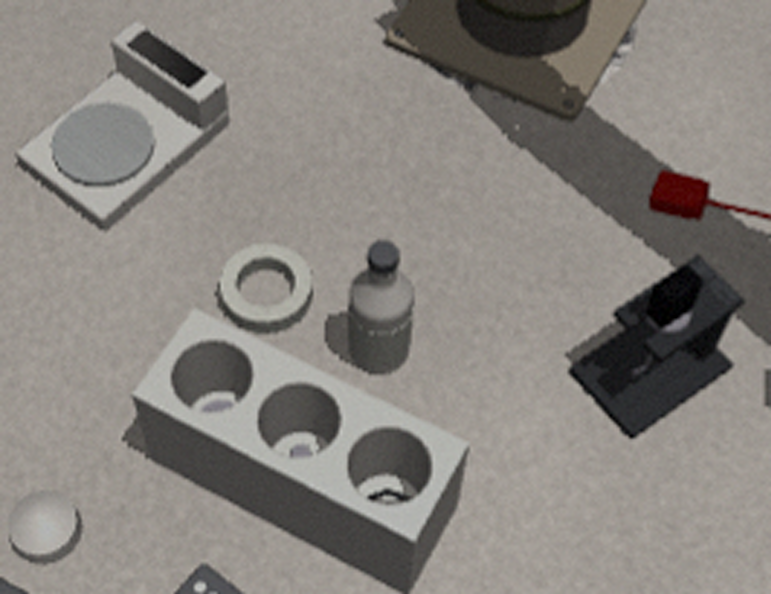

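```bash
cat > h.py <<'E'
from bench import r
import numpy as np, cv2
from scipy.spatial.transform import Rotation as R
from scipy.optimize import least_squares
def proj(i,P):
    p=R.from_quat(i["attitude"]).inv().apply(np.atleast_2d(P)-i["origin"])
    s=np.c_[p[:,0]/-p[:,2],p[:,1]/p[:,2]]; s=s*(1+i["k1"]*(s**2).sum(1))[:,None]
    return s*[i["fx"],i["fy"]]+[i["cx"],i["cy"]]
def back(i,uv,z):
    s0=(np.atleast_2d(uv)-[i["cx"],i["cy"]])/[i["fx"],i["fy"]]; s=s0
    for _ in range(20): s=s0/(1+i["k1"]*(s**2).sum(1))[:,None]
    d=R.from_quat(i["attitude"]).apply(np.c_[s[:,0],-s[:,1],-np.ones(len(s))])
    return i["origin"]+d*((z-i["origin"][2])/d[:,2])[:,None]
def fit(obs,x0): # obs: list of (info, pts3 local, uv)
    def f(q):
        c,s=np.cos(q[2]),np.sin(q[2]); M=np.array([[c,-s,0],[s,c,0],[0,0,1]])
        return np.concatenate([(proj(i,np.array(P)@M.T+[q[0],q[1],0])-uv).ravel() for i,P,uv in obs])
    o=least_squares(f,x0,loss="soft_l1"); return o.x,np.abs(o.fun).reshape(-1,2).max(1).round(1)
T=lambda a:np.array(a,float)/3+[200,170]
S=lambda a:np.array(a,float)/2.9+[195,140]
E
python3 - <<'E'
from h import *
t,s=r.camera_info("top"),r.camera_info("scene")
np.set_printoptions(precision=4,suppress=True)
W=[[0,.084,.13],[0,0,.13],[0,-.084,.13]]
# world +y is left in top; loop well is +y if charger yaw~0
print("charger",fit([(t,W,T([[251,87],[335,91],[418,92]])),(s,W,S([[390,468],[300,422],[212,377]]))],[.5,.1,0]))
F=[[-.066,-.03,.114],[-.066,.03,.114],[.035,.03,.114],[.035,-.03,.114]]
uv=S([[700,257],[743,300],[655,357],[617,313]])
for o in (0,1):
    for y in (1.,2.5,-2,-.6): print("stand",fit([(s,F,uv if o==0 else uv[[1,0,3,2]])],[.2,.3,y]))
print(back(s,uv,.114)[:,:2], "top base corners",back(t,T([[100,278],[175,313],[120,420],[45,382]]),.01)[:,:2])
print("pad",back(t,T([672,320]),.033),back(s,S([103,144]),.033))
Bc=[[.065,.065,.025],[.065,-.065,.025],[0,0,.033]]
print("tester",fit([(t,Bc,T([[623,250],[740,275],[672,320]])),(s,[Bc[0],Bc[2]],S([[105,224],[103,144]]))],[.3,-.3,0]))
print("loop",back(t,T([[240,108],[272,90]]),.058)[:,:2],back(s,S([[365,493],[405,497]]),.058)[:,:2],back(s,S([[385,489]]),.076))
print("bottle",back(t,T([335,235]),.17),back(s,S([383,255]),.165))
print("handle",back(t,T([97,334]),.166),back(s,S([675,290]),.166))
E
```

```text
charger (array([ 0.6134,  0.0742, -0.0008]), array([0.7, 1.1, 0.5, 1. , 0.9, 0.7]))
stand (array([ 0.3627,  0.2993, -0.4672]), array([0.6, 0.9, 1.1, 1.4]))
stand (array([0.3187, 0.3465, 2.5388]), array([33.8, 31.1, 33.8, 58.4]))
stand (array([ 0.3627,  0.2993, -0.4672]), array([0.6, 0.9, 1.1, 1.4]))
stand (array([ 0.3627,  0.2993, -0.4672]), array([0.6, 0.9, 1.1, 1.4]))
stand (array([0.3621, 0.3136, 0.5523]), array([37.2,  0.4, 36.4,  0.4]))
stand (array([0.3621, 0.3136, 0.5523]), array([37.2,  0.4, 36.4,  0.4]))
stand (array([ 0.3499,  0.2919, -1.4908]), array([ 0.7, 33.6,  0.7, 33.4]))
stand (array([ 0.3499,  0.2919, -1.4908]), array([ 0.7, 33.6,  0.7, 33.4]))
[[0.2914 0.3038]
 [0.3154 0.3537]
 [0.407  0.3072]
 [0.3822 0.2613]] top base corners [[0.4256 0.3139]
 [0.3911 0.2333]
 [0.2772 0.2865]
 [0.3145 0.3668]]
pad [[ 0.3976 -0.2876  0.033 ]] [[ 0.4015 -0.2833  0.033 ]]
tester (array([ 0.3976, -0.2856, -0.1895]), array([1. , 0.4, 0.6, 1.8, 1.2]))
loop [[0.6032 0.1701]
 [0.6233 0.1375]] [[0.6167 0.1388]
 [0.6034 0.1703]] [[0.6123 0.1552 0.076 ]]
bottle [[0.461  0.0679 0.17  ]] [[0.4589 0.0682 0.165 ]]
handle [[0.3587 0.2937 0.166 ]] [[0.3706 0.2994 0.166 ]]
```

The loop pack is in the charger's +y well at about (0.613, 0.158), and the stand is at about (0.362, 0.298) with yaw -0.455. I'll move above the stand for a closer look.

Call:
arm_command(moves=[-2.2,-2.1,-0.6,0.3,-2.2,-2.1,-0.6,0.3,-2.2,-2.1,-0.6,0.3,-2.2,-2.1,-0.6,0.3,-2.2,-2.1,-0.6,0.3,-2.2,-2.1,-0.6,0.3,-2.2,-2.1,-0.6,0.3,-2.2,-2.1,-0.6,0.3,-2.2,-2.1,-0.6,0.3,-2.2,-2.1,-0.6,0.3,0,0,0,0,0,0,0,0], fingers=100, squeeze=30)

```text
time: 1.1
ee_pos: [0.3577, 0.2934, 0.2829]
eef_rot: [0.225, 0.974, 0.0, 0.0]
ft_force: [0.2, 1.6, -0.4]
width: 0.0871
grip_force: 0.0
```

Run:
```python
from h import *
import pickle
i=r.camera_info("wrist");im=r.camera("wrist");pickle.dump(i,open("w1.pkl","wb"))
cv2.imwrite("pics/w1.png",cv2.cvtColor(cv2.convertScaleAbs(im,alpha=1.8),cv2.COLOR_RGB2BGR))
print(r.read_state()["ee_pos"],r.read_state()["eef_rot"])
```

```text
[0.35685492 0.2945966  0.2824997 ] [ 2.23544948e-01  9.74693596e-01  1.87826743e-04 -1.23279780e-04]
```

View pics/w1.png

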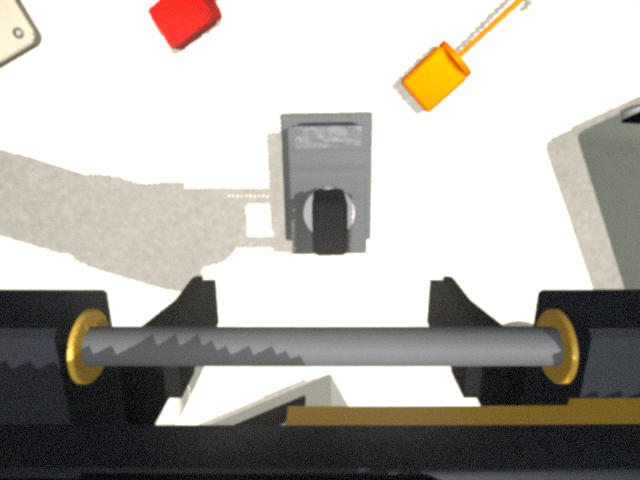

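The wrist picture shows the handle block at (314–348, 190–254) and the fork-tip corners at (291,252) and (367,253). The grip axis looks parallel to the fork's width.

Run:
```python
from h import *
import pickle
np.set_printoptions(precision=4,suppress=True)
i=pickle.load(open("w1.pkl","rb"))
s=r.camera_info("scene")
print(proj(i,[[.362,.298,.114],[.362+.03*.44,.298+.03*.9,.114],[.362+.03,.298-.015,.114]]))
for sg in(1,-1):
  F=[[.035,-.03*sg,.114],[.035,.03*sg,.114]];H=[[.02,-.012*sg,.166],[.02,.012*sg,.166]]
  Wv=(i,F,np.array([[291,252],[367,253.]])); 
  print(fit([Wv],[.36,.3,-.455]),fit([Wv,(i,H,np.array([[314,254],[348,254.]]))],[.36,.3,-.455]))
```

```text
[[329.1156 212.431 ]
 [367.2247 212.4769]
 [328.5095 252.7679]]
(array([ 0.3607,  0.2992, -0.4675]), array([1., 1.])) (array([ 0.36  ,  0.2998, -0.4669]), array([1.2, 1.1, 0.7, 1. ]))
(array([ 0.339 ,  0.2546, -0.4377]), array([ 15., 135.])) (array([ 0.3587,  0.2972, -0.4421]), array([72.8, 77.3, 30.9, 38.2]))
```

Run:
```python
import cv2
t=cv2.imread("pics/w1.png")[100:270,260:400];cv2.imwrite("pics/w1c.png",cv2.resize(t,None,fx=3.5,fy=3.5,interpolation=cv2.INTER_CUBIC))
```

```text
(no output)
```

View pics/w1c.png

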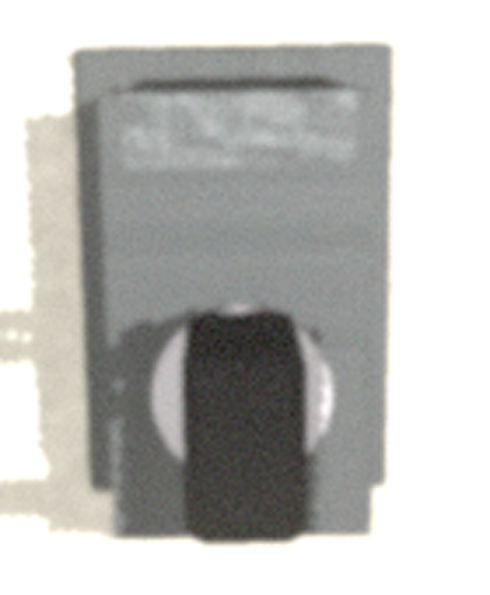

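The crop shows fork tips at (293,253) and (366,252), and the collar centred near (329,211).

Run:
```python
from h import *
import pickle
np.set_printoptions(precision=4,suppress=True)
i=pickle.load(open("w1.pkl","rb"))
F=[[.035,-.03,.114],[.035,.03,.114],[-.066,-.03,.114],[.02,-.012,.166],[.02,.012,.166]]
q,e=fit([(i,F,np.array([[292.9,252.9],[365.7,252.3],[290,126.6],[313,254],[348.6,254]]))],[.36,.3,-.455])
print(q,e,back(i,[329.4,211.4],.119))
st=r.read_state();Rt=R.from_quat(st["eef_rot"])
for hx in (q[0],):
  d=Rt.inv().apply(np.array([q[0],q[1],.1235])-st["ee_pos"])*100
y=Rt.apply([0,1,0]);print("delta cm",d,"turn deg",np.degrees(np.arctan2(y[1],y[0])-(q[2]+np.pi/2)))
```

```text
[ 0.3604  0.2992 -0.451 ] [0.7 0.9 3.  1.6 1.5] [[0.3603 0.299  0.119 ]]
delta cm [-0.1175  0.5662 15.9001] turn deg 0.006181744431278225
```

Call:
arm_command(moves=[-0.1,0.3,2,0,0,0.27,2,0,0,0,2,0,0,0,2,0,0,0,2,0,0,0,2,0,0,0,2,0,0,0,1,0,0,0,0.9,0,0,0,0,0,0,0,0,0])

```text
time: 2.07
ee_pos: [0.3603, 0.2998, 0.1238]
eef_rot: [0.223, 0.975, -0.0, -0.0]
ft_force: [0.3, -0.2, -0.2]
width: 0.0873
grip_force: 0.0
```

Call:
arm_command(moves=[0,0,0,0,0,0,0,0,0,0,0,0,0,0,0,0,0,0,0,0,0,0,0,0,0,0,0,0,0,0,0,0], fingers=0, squeeze=40)

```text
time: 2.73
ee_pos: [0.3604, 0.2994, 0.1236]
eef_rot: [0.223, 0.975, 0.0, 0.0]
ft_force: [-0.3, 0.5, 0.6]
width: 0.0416
grip_force: 0.0
```

Call:
arm_command(moves=[0,0,0,0,0,0,0,0,0,0,0,0,0,0,0,0,0,0,0,0,0,0,0,0])

```text
time: 3.23
ee_pos: [0.3603, 0.2993, 0.1235]
eef_rot: [0.223, 0.975, -0.0, -0.0]
ft_force: [0.1, -1.1, 0.8]
width: 0.0242
grip_force: 40.0
```

Call:
arm_command(moves=[0,0,-1,0,0,0,-2,0,0,0,-2,0,0,0,-2,0,0,0,-2,0,0,0,-2,0,0,0,-2,0,0,0,-2,0,0,0,-2,0,0,0,-1,0,0,0,0,0])

```text
time: 4.15
ee_pos: [0.3609, 0.3, 0.306]
eef_rot: [0.223, 0.975, 0.002, 0.001]
ft_force: [-0.5, 0.3, -1.3]
width: 0.024
grip_force: 40.0
```

Call:
arm_command(moves=[-2.5,-0.4,0,0,-2.5,-0.4,0,0,-2.5,-0.4,0,0,-2.5,-0.4,0,0,-2.5,-0.4,0,0,-2.5,-0.4,0,0,-2.5,-0.4,0,0,-2.5,-0.4,0,0,-2.5,-0.4,0,0,-2.5,-0.4,0,0,-2.5,0,0,0,0,0,0,0])

```text
time: 5.15
ee_pos: [0.593, 0.1398, 0.3013]
eef_rot: [0.226, 0.974, -0.002, -0.0]
ft_force: [0.4, -0.6, -1.8]
width: 0.0235
grip_force: 40.0
```

Call:
arm_command(moves=[0,0,0,-6.6,0,0,0,-6.6,0,0,0,-6.6,0,0,0,-6.6,0,0,0,-6.6,0,0,0,-6.6,0,0,0,-6.6,0,0,0,-6.8,0,0,0,0,0,0,0,0])

```text
time: 5.98
ee_pos: [0.5902, 0.1436, 0.3026]
eef_rot: [-0.233, 0.972, 0.0, -0.001]
ft_force: [0.6, 0.2, -0.7]
width: 0.0238
grip_force: 40.0
```

Run:
```python
from h import *
import pickle
i=r.camera_info("wrist");im=r.camera("wrist");pickle.dump(i,open("w2.pkl","wb"))
cv2.imwrite("pics/w2.png",cv2.cvtColor(cv2.convertScaleAbs(im,alpha=1.5),cv2.COLOR_RGB2BGR))
s=r.read_state();print(s["ee_pos"],s["eef_rot"],s["ft_force"],s["grip_force"])
h=R.from_quat(s["eef_rot"])
print(proj(i,[[.613,.155,.076],[.613,.158,.13],s["ee_pos"]+h.apply([0,0,.1075])]))
```

```text
[0.59026142 0.14366067 0.30276271] [-2.33136628e-01  9.72443842e-01  5.10624916e-06 -5.36363348e-04] [-0.9251803  -0.07985715 -1.10732108] 39.999744608066976
[[321.44771319 222.71262146]
 [324.58716252 241.08125823]
 [321.37922809 230.93512781]]
```

View pics/w2.png

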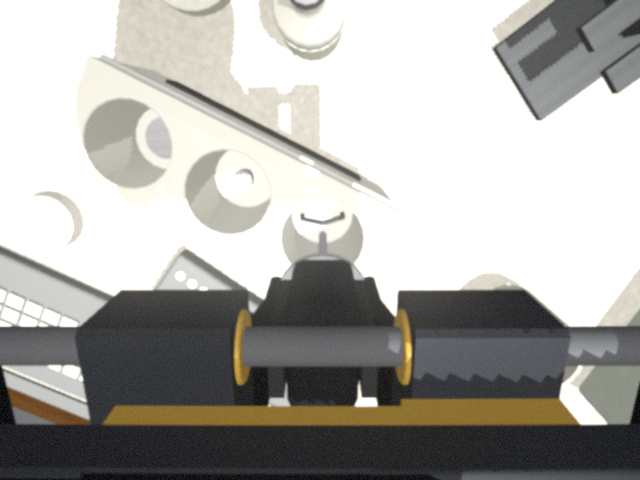

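The wrist picture shows the loop in its well around (303–343, 214–221), with the hook held in front of it. I'll take one enlarged crop to measure it.

Run:
```python
import cv2
t=cv2.imread("pics/w2.png")[180:270,260:380];cv2.imwrite("pics/w2c.png",cv2.resize(t,None,fx=6,fy=6,interpolation=cv2.INTER_CUBIC))
```

```text
(no output)
```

View pics/w2c.png

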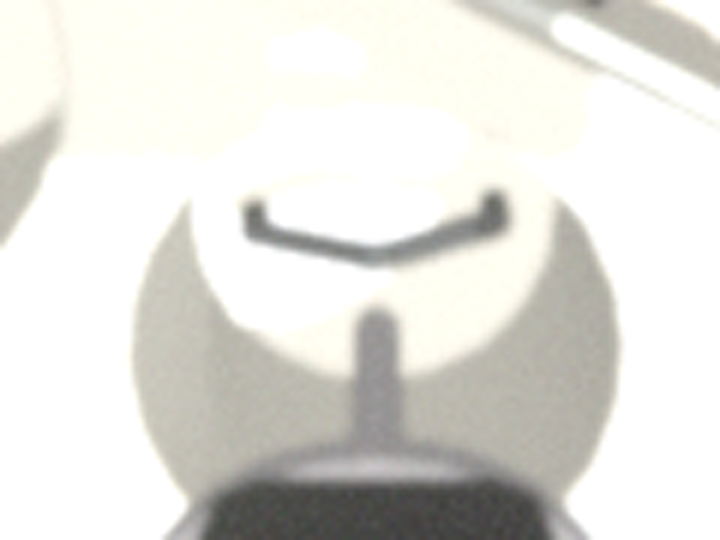

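In the crop the loop peak is at (322.7,223) and the shoulders are at (302.7,218.3) and (342.5,215.8). The rod's lower end is at (322.8,232).

Run:
```python
from h import *
import pickle
np.set_printoptions(precision=4,suppress=True)
i=pickle.load(open("w2.pkl","rb"))
P=back(i,[322.7,223],.076)[0];s=back(i,[[302.7,218.3],[342.5,215.8]],.056)
print(P,s,np.linalg.norm(s[0]-s[1]),s.mean(0))
q,e=fit([(i,[[0,0,.076],[0,-.02,.056],[0,.02,.056]],np.array([[322.7,223],[302.7,218.3],[342.5,215.8]]))],[.613,.155,.47])
print(q,np.degrees(q[2]),e)
st=r.read_state();h=R.from_quat(st["eef_rot"]);x=-h.apply([1,0,0]);print("hook yaw",np.degrees(np.arctan2(x[1],x[0])))
c,sn=np.cos(q[2]),np.sin(q[2])
for off in(.024,.008):
  tgt=np.array([q[0]-off*c,q[1]-off*sn,.052+.1075]);print(tgt,h.inv().apply(tgt-st["ee_pos"])*100)
```

```text
[0.6127 0.1562 0.076 ] [[0.622  0.139  0.056 ]
 [0.6021 0.1725 0.056 ]] 0.03895605289243158 [0.6121 0.1557 0.056 ]
[0.6123 0.1559 0.5358] 30.698078539384905 [0.5 0.5 0.6]
hook yaw 26.963629292561325
[0.5916 0.1436 0.1595] [-0.1364 -0.0695 14.3261]
[0.6054 0.1518 0.1595] [-1.733   0.0347 14.3245]
```

Call:
arm_command(moves=[0,-0.07,0,-3.7,0,0,1.6,0,0,0,1.6,0,0,0,1.6,0,0,0,1.6,0,0,0,1.6,0,0,0,1.6,0,0,0,1.6,0,0,0,1.5,0,0,0,1,0,0,0,0.6,0,0,0,0,0])

```text
time: 7.03
ee_pos: [0.5902, 0.1429, 0.1592]
eef_rot: [-0.266, 0.964, -0.0, -0.001]
ft_force: [0.4, -0.2, -1.2]
width: 0.0239
grip_force: 40.0
```

Call:
arm_command(moves=[0,0,0,0,0,0,0,0])

```text
time: 7.2
ee_pos: [0.5914, 0.1432, 0.1615]
eef_rot: [-0.266, 0.964, 0.0, 0.001]
ft_force: [0.2, 0.5, -1.1]
width: 0.024
grip_force: 40.0
```

Call:
arm_command(moves=[-0.4,0,0.15,0,-0.4,0,0,0,-0.4,0,0,0,-0.45,0,0,0,0,0,0,0,0,0,0,0])

```text
time: 7.7
ee_pos: [0.6052, 0.1517, 0.1589]
eef_rot: [-0.267, 0.964, -0.0, -0.0]
ft_force: [-0.2, 0.3, -2.1]
width: 0.0239
grip_force: 40.0
```

Call:
arm_command(moves=[0,0,-0.3,0,0,0,-0.3,0,0,0,-0.3,0,0,0,-0.3,0,0,0,-0.3,0,0,0,-0.3,0,0,0,-0.3,0,0,0,-0.3,0,0,0,-0.3,0,0,0,0,0,0,0,0,0])

```text
time: 8.62
ee_pos: [0.6051, 0.1515, 0.1862]
eef_rot: [-0.266, 0.964, 0.0, 0.0]
ft_force: [-0.2, -0.6, -2.5]
width: 0.0236
grip_force: 40.0
```

Call:
arm_command(moves=[0,0,-0.5,0,0,0,-0.5,0,0,0,-0.5,0,0,0,-0.5,0,0,0,0,0,0,0,0,0])

```text
time: 9.12
ee_pos: [0.6053, 0.1516, 0.2065]
eef_rot: [-0.266, 0.964, 0.0, 0.0]
ft_force: [0.3, 0.7, -2.9]
width: 0.0238
grip_force: 40.0
```

Run:
```python
from h import *
f=[]
im=r.camera("wrist")
for _ in range(6): r.camera("scene");f.append(r.read_state()["ft_force"])
print(np.mean(f,0))
cv2.imwrite("pics/w3.png",cv2.resize(cv2.cvtColor(cv2.convertScaleAbs(im,alpha=1.3),cv2.COLOR_RGB2BGR)[140:300,220:420],None,fx=3.5,fy=3.5,interpolation=cv2.INTER_CUBIC))
```

```text
[-0.12272473  0.19465861 -3.03616642]
```

Mean vertical force is now -3.0 N against about -1.2 N with the hook alone, so the pack is on the hook. Lifting it out.

Call:
arm_command(moves=[0,0,-0.6,0,0,0,-1,0,0,0,-1.2,0,0,0,-1.3,0,0,0,-1.3,0,0,0,-1.3,0,0,0,-1.3,0,0,0,-1.3,0,0,0,-1.3,0,0,0,-1.2,0,0,0,-1,0,0,0,-0.6,0])

```text
time: 10.47
ee_pos: [0.6053, 0.1516, 0.3422]
eef_rot: [-0.266, 0.964, 0.0, 0.001]
ft_force: [-0.1, 0.3, -3.0]
width: 0.0237
grip_force: 40.0
```

Call:
arm_command(moves=[0,0,0,0,0,0,0,0,0,0,0,0,0,0,0,0])

```text
time: 10.8
ee_pos: [0.6047, 0.1515, 0.3392]
eef_rot: [-0.266, 0.964, 0.0, -0.001]
ft_force: [0.4, -0.2, -2.7]
width: 0.0237
grip_force: 40.0
```

Run:
```python
from h import *
im=r.camera("scene");s=r.read_state();h=R.from_quat(s["eef_rot"])
print(s["ee_pos"],s["ft_force"])
# hold pose -> pad target in tool frame: peak sits 8 mm along hook x from rod
x=-h.apply([1,0,0])
tgt=np.array([.3985,-.286,s["ee_pos"][2]])-.009*x
print(tgt,h.inv().apply(tgt-s["ee_pos"])*100)
cv2.imwrite("pics/s2.png",cv2.resize(cv2.cvtColor(im,cv2.COLOR_RGB2BGR)[150:390,195:465],None,fx=2.5,fy=2.5,interpolation=cv2.INTER_CUBIC))
```

```text
[0.60478556 0.15151052 0.33926104] [ 0.01923507  0.75350298 -2.9816115 ]
[ 0.39077832 -0.29062338  0.33927177] [ 4.10738477e+01 -2.69397898e+01  3.95721371e-02]
```

View pics/s2.png

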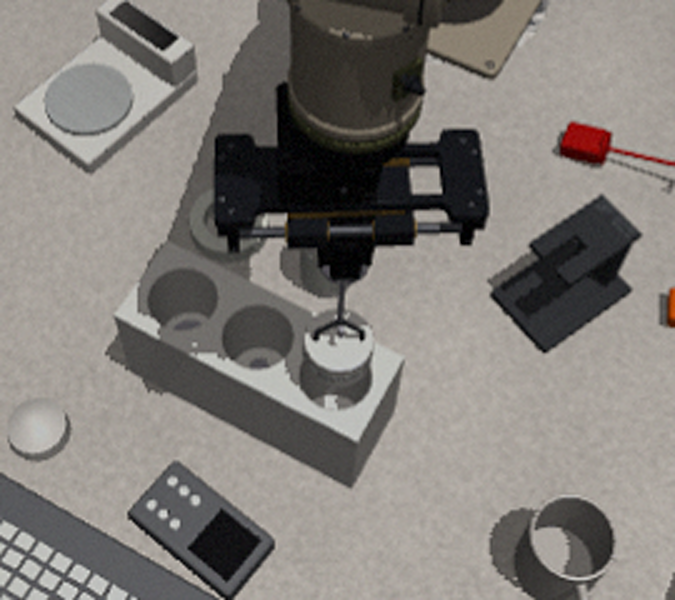

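The picture shows the pack hanging clear above its well and level. Next I'll carry it to the tester.

Call:
arm_command(moves=[0.17,-0.11,0,0,0.42,-0.27,0,0,0.67,-0.44,0,0,0.92,-0.6,0,0,1.17,-0.77,0,0,1.34,-0.88,0,0,1.34,-0.88,0,0,1.34,-0.88,0,0,1.34,-0.88,0,0,1.34,-0.88,0,0,1.34,-0.88,0,0,1.34,-0.88,0,0])

```text
time: 11.85
ee_pos: [0.5379, 0.0129, 0.3401]
eef_rot: [-0.266, 0.964, 0.0, 0.0]
ft_force: [-0.3, 0.3, -3.6]
width: 0.0242
grip_force: 40.0
```

Call:
arm_command(moves=[1.34,-0.88,0,0,1.34,-0.88,0,0,1.34,-0.88,0,0,1.34,-0.88,0,0,1.34,-0.88,0,0,1.34,-0.88,0,0,1.34,-0.88,0,0,1.34,-0.88,0,0,1.34,-0.88,0,0,1.34,-0.88,0,0,1.34,-0.88,0,0,1.34,-0.88,0,0])

```text
time: 12.85
ee_pos: [0.4541, -0.1601, 0.34]
eef_rot: [-0.266, 0.964, 0.0, 0.0]
ft_force: [0.1, 0.2, -2.5]
width: 0.0238
grip_force: 40.0
```

Call:
arm_command(moves=[1.34,-0.88,0,0,1.34,-0.88,0,0,1.34,-0.88,0,0,1.34,-0.88,0,0,1.34,-0.88,0,0,1.25,-0.82,0,0,1.09,-0.71,0,0,0.92,-0.6,0,0,0.75,-0.49,0,0,0.59,-0.38,0,0,0.5,-0.33,0,0,0,0,0,0])

```text
time: 13.85
ee_pos: [0.3932, -0.2857, 0.3401]
eef_rot: [-0.266, 0.964, 0.0, 0.0]
ft_force: [0.9, 0.1, -2.6]
width: 0.0237
grip_force: 40.0
```

Run:
```python
from h import *
im=r.camera("scene");im2=r.camera("top");s=r.read_state();h=R.from_quat(s["eef_rot"])
print(s["ee_pos"],s["eef_rot"],s["ft_force"],s["joint_positions"])
x=-h.apply([1,0,0]);tgt=np.array([.3985,-.286,s["ee_pos"][2]])-.009*x
print(tgt,h.inv().apply(tgt-s["ee_pos"])*100)
```

```text
[ 0.39437963 -0.28381807  0.34023008] [-2.67664144e-01  9.63512165e-01  1.03806750e-04  4.49937544e-04] [ 0.04614657  0.35764956 -2.85824236] [-0.35122537 -0.08294977  0.84246824  1.64999097  0.06112043  1.54642132
  2.6008036 ]
[ 0.3907896  -0.29064216  0.34022177] [ 6.59546604e-01 -3.99455240e-01  2.38153342e-04]
```

Joint 7 is at its limit here, so I'll turn back gently toward the stand's yaw, which I need later anyway.

Call:
arm_command(moves=[0,0,0,1,0,0,0,2,0,0,0,3,0,0,0,3,0,0,0,3,0,0,0,3,0,0,0,3,0,0,0,3,0,0,0,3,0,0,0,3,0,0,0,3,0,0,0,3])

```text
time: 14.95
ee_pos: [0.3937, -0.2848, 0.3402]
eef_rot: [0.02, 1.0, -0.0, 0.0]
ft_force: [0.2, 0.5, -2.9]
width: 0.0237
grip_force: 40.0
```

Call:
arm_command(moves=[0,0,0,3,0,0,0,3,0,0,0,3,0,0,0,3,0,0,0,3,0,0,0,3,0,0,0,3,0,0,0,2,0,0,0,1,0,0,0,0,0,0,0,0])

```text
time: 15.87
ee_pos: [0.3937, -0.2849, 0.3402]
eef_rot: [0.226, 0.974, -0.0, 0.0]
ft_force: [-0.4, 0.3, -2.5]
width: 0.0237
grip_force: 40.0
```

```bash
cat > pad.py <<'E'
from h import *
f=[]
for _ in range(4): r.camera("wrist");s=r.read_state();f.append(s["ft_force"])
h=R.from_quat(s["eef_rot"])
print(s["ee_pos"],s["eef_rot"],np.mean(f,0),s["joint_positions"][[2,6]])
x=-h.apply([1,0,0]);tgt=np.array([.3985,-.286,.0955+.1075])-.009*x
print(np.degrees(np.arctan2(x[1],x[0])),tgt,h.inv().apply(tgt-s["ee_pos"])*100)
E
python3 pad.py
```

```text
[ 0.39380508 -0.28479135  0.34020819] [ 2.25549076e-01  9.74231792e-01 -9.24972031e-05  1.48447120e-04] [-0.63205626  0.04479987 -2.6701141 ] [0.79024897 1.6122678 ]
-26.070335166024407 [ 0.3904157  -0.28204473  0.20299702] [ 0.42970028  0.09931605 13.72096377]
```

Call:
arm_command(moves=[0.2,0,0.5,0,0.2,0.1,1,0,0,0,1.2,0,0,0,1.4,0,0,0,1.4,0,0,0,1.4,0,0,0,1.4,0,0,0,1.4,0,0,0,1.2,0,0,0,0.9,0,0,0,0.6,0,0,0,0.3,0])

```text
time: 17.07
ee_pos: [0.3903, -0.2818, 0.2121]
eef_rot: [0.226, 0.974, -0.0, -0.0]
ft_force: [-0.1, -0.1, -1.8]
width: 0.0241
grip_force: 40.0
```

```bash
python3 pad.py
```

```text
[ 0.39094421 -0.28230761  0.21360281] [ 2.25740152e-01  9.74187422e-01 -1.70833893e-04  4.71414239e-04] [-0.15776598  0.45664218 -2.74119385] [0.8153769  1.64867354]
-26.092810995849735 [ 0.39041726 -0.28204156  0.20299104] [6.00823821e-02 8.43500130e-04 1.06111742e+00]
```

Now I'll lower slowly to contact: 0.1 cm per row over the last part.

Call:
arm_command(moves=[0,0,0.15,0,0,0,0.12,0,0,0,0.1,0,0,0,0.1,0,0,0,0.1,0,0,0,0.1,0,0,0,0.1,0,0,0,0.1,0,0,0,0.1,0,0,0,0.1,0,0,0,0.1,0,0,0,0.1,0])

```text
time: 18.27
ee_pos: [0.3908, -0.2823, 0.2005]
eef_rot: [0.226, 0.974, -0.0, 0.0]
ft_force: [-0.6, -0.8, -1.7]
width: 0.0241
grip_force: 40.0
```

Call:
arm_command(moves=[0,0,0.1,0,0,0,0.1,0,0,0,0.1,0,0,0,0.1,0,0,0,0,0,0,0,0,0])

```text
time: 18.77
ee_pos: [0.3907, -0.2821, 0.1965]
eef_rot: [0.226, 0.974, -0.0, 0.0]
ft_force: [0.4, -0.7, -1.1]
width: 0.0239
grip_force: 40.0
```

```bash
python3 pad.py
```

```text
[ 0.39077462 -0.28215358  0.19655076] [ 2.25709807e-01  9.74194555e-01 -1.03264412e-04  2.02035807e-04] [-0.0667723   0.09569067 -1.08417373] [0.82043866 1.66181431]
-26.089241002303602 [ 0.39041701 -0.28204207  0.20299604] [ 0.03673743 -0.00578181 -0.64454308]
```

Vertical force is back to the hook alone, so the pack stands on the pad. I'll lower to slacken the loop, back out and lift.

Call:
arm_command(moves=[0,0,0.3,0,0,0,0.3,0,0,0,0.3,0,0,0,0.2,0,0,0,0,0])

```text
time: 19.38
ee_pos: [0.3904, -0.282, 0.1849]
eef_rot: [0.226, 0.974, -0.0, -0.0]
ft_force: [0.0, -0.2, -1.0]
width: 0.0237
grip_force: 40.0
```

```bash
python3 pad.py
```

```text
[ 0.39079156 -0.28221056  0.18559154] [ 2.25736076e-01  9.74188459e-01 -1.23262849e-04  2.33796424e-04] [ 0.33538675  0.06105604 -1.24377263] [0.82353847 1.67143276]
-26.092330683461693 [ 0.39041722 -0.28204163  0.2029954 ] [ 4.01585322e-02 -1.52674160e-03 -1.74040616e+00]
```

Call:
arm_command(moves=[0.3,0,0,0,0.4,0,0,0,0.4,0,0,0,0.4,0,0,0,0.4,0,0,0,0.4,0,0,0,0.4,0,0,0,0.4,0,0,0,0.4,0,0,0,0,0,0,0])

```text
time: 20.42
ee_pos: [0.3587, -0.2665, 0.1855]
eef_rot: [0.226, 0.974, 0.0, 0.0]
ft_force: [-0.7, -0.1, -1.4]
width: 0.0238
grip_force: 40.0
```

Call:
arm_command(moves=[0,0,-0.5,0,0,0,-1,0,0,0,-1.5,0,0,0,-2,0,0,0,-2,0,0,0,-2,0,0,0,-2,0,0,0,-2,0,0,0,-1,0,0,0,0,0])

```text
time: 21.25
ee_pos: [0.3601, -0.2673, 0.3278]
eef_rot: [0.226, 0.974, -0.0, 0.002]
ft_force: [0.5, -0.6, -1.2]
width: 0.0239
grip_force: 40.0
```

```bash
python3 pad.py
python3 - <<'E'
from h import *
import pickle
i=r.camera_info("wrist");im=r.camera("wrist");s=r.camera("scene");t=r.camera("top");pickle.dump(i,open("w4.pkl","wb"))
a=cv2.resize(im[60:360,120:520],None,fx=1.5,fy=1.5);b=cv2.resize(s[130:230,180:300],None,fx=3,fy=3);c=cv2.resize(t[240:330,380:470],None,fx=3,fy=3)
o=np.zeros((600,800,3),np.uint8);o[:,:0];o[:450,:600]=a;o[300:600,440:800]=b;o[:270,530:800]=c
cv2.imwrite("pics/c4.png",cv2.cvtColor(o,cv2.COLOR_RGB2BGR))
E
```

```text
[ 0.35890336 -0.26650563  0.32444964] [ 2.25738477e-01  9.74187736e-01 -7.09622082e-05 -6.24663299e-04] [ 0.05546767  0.14858641 -1.42866358] [0.72127232 1.53406383]
-26.092633641471753 [ 0.39041725 -0.28204159  0.20301067] [-3.52790940e+00 -4.10238419e-03  1.21397285e+01]
```

View pics/c4.png

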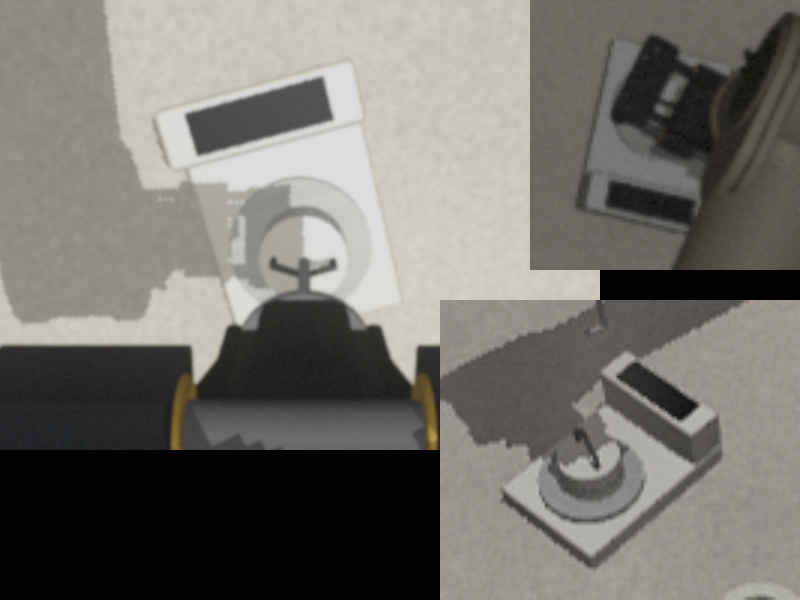

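The composite shows the pack upright on the pad, its base centred within about 4 mm: in the scene inset the pad centre is at about (592,481) and the pack base centre at about (589,478). The hook is clear. I'll take it back to the stand, detouring ahead of the base.

Call:
arm_command(moves=[0.28,2.49,0,0,0.28,2.49,0,0,0.28,2.49,0,0,0.28,2.49,0,0,0.28,2.49,0,0,0.28,2.49,0,0,0.28,2.49,0,0,0.28,2.49,0,0,0.28,2.49,0,0,0.28,2.49,0,0,0.28,2.49,0,0,0.28,2.49,0,0])

```text
time: 22.6
ee_pos: [0.4606, 0.0176, 0.3249]
eef_rot: [0.226, 0.974, -0.0, -0.0]
ft_force: [1.0, -0.5, -0.7]
width: 0.0238
grip_force: 40.0
```

Call:
arm_command(moves=[1.78,1.75,0,0,1.78,1.75,0,0,1.78,1.75,0,0,1.78,1.75,0,0,1.78,1.75,0,0,1.78,1.75,0,0,1.78,1.75,0,0,1.78,1.75,0,0,1.78,1.75,0,0,1.78,1.75,0,0,1.78,1.75,0,0,1.78,1.75,0,0])

```text
time: 23.6
ee_pos: [0.3603, 0.2999, 0.3248]
eef_rot: [0.226, 0.974, -0.0, -0.0]
ft_force: [1.0, -0.4, -0.9]
width: 0.0235
grip_force: 40.0
```

```bash
cat > st.py <<'E'
from h import *
r.camera("wrist");r.camera("wrist");s=r.read_state();h=R.from_quat(s["eef_rot"])
print(s["ee_pos"],s["eef_rot"],s["ft_force"],s["joint_positions"][6])
print(h.inv().apply(np.array([.3604,.2994,.1236])-s["ee_pos"])*100)
E
python3 st.py
```

```text
[0.35872375 0.30243358 0.32433503] [ 2.22862064e-01  9.74849657e-01 -4.25896596e-04 -6.82343434e-04] [-0.12807664 -0.46058752 -1.79815678] 0.32485787244165776
[-0.3056818  -0.17761514 20.07338212]
```

Call:
arm_command(moves=[0,0,0,0,0,0,1,0,0,0,2,0,0,0,2,0,0,0,1,0,0,0,0.5,0,0,0,0,0,0,0,0,0])

```text
time: 24.37
ee_pos: [0.3614, 0.2988, 0.2609]
eef_rot: [0.226, 0.974, 0.0, 0.0]
ft_force: [-0.1, -0.0, -1.1]
width: 0.0237
grip_force: 40.0
```

```bash
python3 st.py
```

```text
[0.36150404 0.29918676 0.26139165] [2.25840777e-01 9.74163860e-01 6.07403366e-04 5.90201587e-04] [-0.30085303  0.23770812 -0.36294831] 0.3265574696253966
[ 0.12058921 -0.04940976 13.77900726]
```

Call:
arm_command(moves=[0.1,0,1,0.3,0,0,1.5,0,0,0,1.5,0,0,0,1.5,0,0,0,1.5,0,0,0,1.5,0,0,0,1.5,0,0,0,1.5,0,0,0,1,0,0,0,0.5,0,0,0,0,0,0,0,0,0])

```text
time: 25.47
ee_pos: [0.3604, 0.2995, 0.1307]
eef_rot: [0.228, 0.974, 0.0, 0.0]
ft_force: [-0.1, -0.4, -1.1]
width: 0.0239
grip_force: 40.0
```

```bash
python3 st.py
```

```text
[0.36060482 0.2997478  0.1311891 ] [2.28308911e-01 9.73588471e-01 4.99366638e-04 5.30791529e-04] [-0.05497786 -0.23613594 -0.95287436] 0.31726679669241703
[ 0.00349608 -0.04118094  0.758858  ]
```

Call:
arm_command(moves=[0,0,0.2,0,0,0,0.2,0,0,0,0.1,0,0,0,0.1,0,0,0,0.08,0,0,0,0.05,0,0,0,0,0,0,0,0,0])

```text
time: 26.23
ee_pos: [0.3602, 0.2993, 0.1235]
eef_rot: [0.228, 0.974, -0.0, 0.0]
ft_force: [-2.5, -2.6, 4.9]
width: 0.0236
grip_force: 40.0
```

```bash
python3 st.py
```

```text
[0.36017401 0.29930625 0.12349649] [ 2.28326244e-01  9.73584662e-01 -1.01389543e-04  1.45801442e-04] [-3.21872564 -2.02391953  5.26658296] 0.31708551053007
[-0.01607754  0.01844348 -0.01034836]
```

The collar presses on the fork with about 6 N, so the hook is seated. I'll release and withdraw.

Call:
arm_command(moves=[0,0,0,0,0,0,0,0,0,0,0,0,0,0,0,0,0,0,0,0,0,0,0,0,0,0,0,0,0,0,0,0,0,0,0,0,0,0,0,0,0,0,0,0,0,0,0,0], fingers=100)

```text
time: 27.33
ee_pos: [0.3602, 0.2993, 0.123]
eef_rot: [0.228, 0.974, -0.0, 0.0]
ft_force: [0.3, -0.4, -0.2]
width: 0.0857
grip_force: 0.0
```

Call:
arm_command(moves=[0,0,-1,0,0,0,-2,0,0,0,-2,0,0,0,-2,0,0,0,-2,0,0,0,-2,0,0,0,-2,0,0,0,-2,0,0,0,-0.9,0,0,0,0,0,0,0,0,0])

```text
time: 28.25
ee_pos: [0.3601, 0.2993, 0.2819]
eef_rot: [0.228, 0.974, 0.0, 0.0]
ft_force: [-0.6, -0.0, -0.7]
width: 0.0867
grip_force: 0.0
```

Run:
```python
from h import *
import pickle
np.set_printoptions(precision=4,suppress=True)
i=r.camera_info("wrist");im=r.camera("wrist");s=r.read_state();print(s["ee_pos"],s["width"])
# dark handle blob vs first picture
a=cv2.cvtColor(cv2.imread("pics/w1.png"),cv2.COLOR_BGR2GRAY);b=cv2.cvtColor(cv2.convertScaleAbs(im,alpha=1.8),cv2.COLOR_RGB2GRAY)
for g,inf in((a,pickle.load(open("w1.pkl","rb"))),(b,i)):
    m=(g[185:262,285:372]<50).astype(np.uint8);n,l,st,c=cv2.connectedComponentsWithStats(m);k=1+st[1:,4].argmax()
    print(st[k],c[k]+[285,185],back(inf,c[k]+[285,185],.15),back(inf,[[285+st[k][0]+st[k][2]/2,185+st[k][1]+st[k][3]]],.166))
```

```text
[0.3599 0.2991 0.2811] 0.08695065622522088
[ 30   5  29  14 197] [328.2335 196.4315] [[0.3435 0.3056 0.15  ]] [[0.3455 0.3053 0.166 ]]
[ 23   6  30  14 175] [322.0171 196.9029] [[0.3442 0.3076 0.15  ]] [[0.3465 0.3072 0.166 ]]
```

The handle sits within about 2 mm of where it started, so the hook is hanging properly. Handing in.

```bash
python3 -c "
from bench import r
print(r.close_job())"
```

```text
the job is handed in; nothing more can be done
None
```

The job is handed in, with no verdict returned: the loop pack stands upright on the tester's pad about 4 mm off centre, the hook hangs in its stand within about 2 mm of where it started, and it took about 28 s; joint 7 read 2.6008 against its 2.6 limit once during the carry.

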